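# Plug the stub antenna into its table foot

### The job

Set up the club's table antenna: take the round-topped stub antenna out of the wooden rack, feel out the plain hole in the top of the grey antenna foot, and press its pin straight in, against the stiff contact inside, until the antenna's flange sits flush on the foot all round. Then let go, leaving the antenna upright in the foot and the finned dummy load, the two mugs and the spanner where they are.

Things in the scene. Friction and masses are not known exactly. Their poses are not given: they have to be found in the camera images.
- antenna_mid (a point): Centre of the loose stub antenna (0.25 kg, 115 mm long, upright in one rack hole, z up its axis). From below: plain steel pin, 24 mm diameter, 38 long, sharp end; steel flange, 44 diameter, 6 thick; black body, 36 diameter, 71 long, rounded top. This point is 57.5 mm above the pin's end, 19.5 above the flange's underside; straight grip surface from 13.5 below to 45 above it.
- socket (a point): Nominal centre of the hole's mouth, level with the foot's top face, 70 mm above the table; z up, x and y along the foot's sides. The hole is round, 26 mm in diameter, vertical, blind, without a chamfer, in the middle of the grey block; the block is bolted on with slack, so the real hole lies up to 2.5 mm from this point in x and in y. Its height is exact.
- foot: The antenna foot, fixed: a dark steel plate 130 x 130 x 10 mm with a fixed grey block 85 x 85 x 60 mm on it, which has the hole in its top. Origin under the plate's centre, x and y along its sides.
- plunger (a joint): How far the brass contact plunger inside the foot's hole is pressed down, in m: 0 at the start (its top 25 mm below the hole's mouth), limit 0.016. It yields at about 8 N, has no spring and stays where it is left. With the antenna's flange flush on the block it reads about 0.013.
- rack: Fixed plywood rack block 80 x 200 x 40 mm. Origin under its centre, on the table; y runs along its length. Two holes 28 mm in diameter, 39 deep, at y = -50 and +50 mm: the antenna stands in one, the dummy load in the other, resting by flange or shoulder on the rack's top, pin's end 2 mm above the table.
- dummy_load: Bystander: a finned aluminium dummy load, 52 mm in diameter and 87 mm long overall, that stands in the other rack hole, its top 89 mm above the table. Origin at its pin's end.
- mug_a: Bystander: white mug, 82 mm in diameter, 95 mm high, on the table; origin under its centre.
- mug_b: Bystander: green mug, 82 mm in diameter, 95 mm high, on the table; origin under its centre.
- spanner: Bystander: steel spanner 170 mm long lying flat between the rack and the foot; origin under its middle.
There are look-alikes about, which are no part of the job. What is meant by the foot is not orange or turquoise, and is the larger of those in its own colour.

How it is judged:
By the outcome, as a careful person would: the job done as asked, in the order asked, and still so for the second after the job is handed in, with the robot touching nothing.
It also fails if it takes over 58 s, if anything falls off the work surface, if the arm or the gripper's body presses on something with over 40 N, if the wrist force passes 120 N, or if a joint passes its speed limit or range.

### The arm

A 7-joint arm with a two-finger parallel gripper is mounted at the origin on the work surface. World frame = base frame: x ahead of the robot, y to its left, z up, the work surface at z = 0. Lengths are in mm, angles in rad, forces in N, time in s.
With the tool pointing down it reaches from about 400 to 875 mm from the base axis. Payload 19.3 kg.
Tool frame: the origin (TCP) lies at the very end of the fingers, on their centre line; the grasp point (between the pads) lies 19 mm behind it; z points along the fingers, y is the line along which they close (so a half turn about z gives the same grasp; the last joint's range is limited). The gripper opens to 85 mm and grips with 20 to 120 N. Pads are 22 mm wide; open, the fingers measure 114 mm over their backs; the gripper's body (76 mm by 85 mm) begins 54 mm behind the grasp point. The pads swing forward as they close: fully open they stand 13 mm farther back than shut.
Start: joints at [-1.204, 0.521, -0.036, 1.599, 0.021, 1.021, -0.113], TCP at [264.418, 566.301, 195.191] pointing down, gripper open.
Joint ranges: [-2.91, 2.91], [-0.3, 2.13], [-1.5, 1.42], [0.17, 2.43], [-1.26, 4.41], [0.16, 1.93], [-2.52, 2.52]. Speed limits (rad/s): [1.89, 1.89, 2.39, 2.39, 3.01, 3.01, 3.01].

### API

Orientations are given as a unit quaternion [w, x, y, z].
In Python, from rig import * gives the robot as it stands.
- The arm moves only by the tool move_arm, never from a script. Its argument "plan" is a list of rows, each a list of 7 numbers: the shift along the world's x, y, z in cm, then the turn, a rotation vector about the world's x, y, z in degrees, then the finger opening in cm, from 0 to 8.54. In form: [[dx, dy, dz, rx, ry, rz, hand], ...]. A call has 1 to 8 rows; each row is the pose to reach, as a shift and turn from the pose commanded when the call began; what a row does not reach only later rows make up. A row lasts 1/12 s, in which the tool goes at most 41.7 mm and 7.16 degrees, less where a joint would pass 70% of its speed; a pose out of reach is approached as far as the arm can. A call with a gripper value outside its range is refused whole. The fingers move at their own pace and stop on an object; "squeeze" is the grip in N (left out, the last holds). Time passes only in rows, so rows that repeat a pose let the fingers close. It gives the time, the measured TCP pose, the force, the opening and the grip force at its end, in the units of the state.
- state(): the state, without advancing time (a new reading comes with each control period).
- grab_frame(name): name is "side" or "top"; returns the picture (400x640x3 uint8, blue, green, red); there is no depth.
- get_calibration(name): a dict with "fx", "fy", "cx", "cy" (pixels), "view" (4x4, takes a point from world to camera coordinates). Camera axes: x right, y down, z forward; pixel columns grow to the right and rows downward; lengths in mm; the calibration is good to about 2 mm. A picture is of the moment at which its call begins. get_calibration takes no time and is no camera call.
- hand_in(): hands the job in; it is judged then, once.
The state is a dict: "clock": time; "joint_positions": joint angles; "joint_vel": joint speeds; "joint_efforts": joint torques, N m; "tool_pos": TCP position; "ee_rot": TCP orientation; "wrist_force": force on the tool from outside, world axes, zero at the start; "torque": the same for the moment, N m; "opening": opening from 0.0 (shut) to 1.0 (fully open); "finger_force": force on a finger pad.
Only numpy, scipy, OpenCV 4.12 (cv2) and the standard library are available. Lean on these libraries where they do the work, as an engineer would, in place of code of your own. Each camera call takes 0.05 s, during which the arm holds its last target. There are 200 camera calls.

## Working session

There is one attempt and no reset: what is moved stays moved. The work goes in short steps, Python scripts to look and compute and a tool call to move; the robot and the scene stay as the last step left them, time stands still between calls to the robot, and variables do not carry over. Pictures are saved under pics/ and viewed, at most 10 in all, crops included, and the job is handed in when it is done.

Besides the shell and the picture viewer there is one more tool, called as name(argument=value, ...) on one line, values as JSON. move_arm: Moves the arm, as the interface text tells. Its arguments: {"type":"object","properties":{"plan":{"type":"array","items":{"type":"array","items":{"type":"number"}}},"squeeze":{"type":"number"}},"required":["plan"]}

```bash
mkdir -p pics; python3 - <<'E'
from rig import *
import cv2,numpy as np
for n in("side","top"):
    cv2.imwrite(f"pics/{n}0.png",grab_frame(n)); c=get_calibration(n); print(n,c["fx"],c["fy"],c["cx"],c["cy"]); print(np.round(c["view"],3))
print(state())
E
```

```text
side 384.59395732617173 384.59395732617173 316.91365224383816 205.09896364592683
[[ 8.90000e-01 -4.55000e-01 -1.20000e-02 -4.02947e+02]
 [-3.32000e-01 -6.31000e-01 -7.01000e-01  2.13845e+02]
 [ 3.12000e-01  6.28000e-01 -7.13000e-01  9.74811e+02]
 [ 0.00000e+00  0.00000e+00  0.00000e+00  1.00000e+00]]
top 370.22846814516777 370.22846814516777 315.6647703607564 200.6958094261437
[[ 2.10000e-02 -1.00000e+00 -1.30000e-02  4.40340e+01]
 [-9.94000e-01 -2.00000e-02 -1.06000e-01  4.72507e+02]
 [ 1.06000e-01  1.50000e-02 -9.94000e-01  9.33195e+02]
 [ 0.00000e+00  0.00000e+00  0.00000e+00  1.00000e+00]]
{'clock': 0.1, 'joint_positions': array([-1.20421511,  0.52195848, -0.0363334 ,  1.59994273,  0.02121206,
        1.02110196, -0.11278115]), 'joint_vel': array([-0.00085176, -0.00096774, -0.0007977 ,  0.0002839 , -0.00024896,
        0.00093034,  0.00016129]), 'joint_efforts': array([ 5.47180462e-03, -9.28495288e+01,  1.98408678e+00, -3.70527291e+01,
        1.80438260e-02,  5.55755891e-03,  4.75875936e-05]), 'tool_pos': array([264.28104839, 566.0024743 , 194.6836674 ]), 'ee_rot': array([-7.21955408e-05,  2.16649340e-01,  9.76249354e-01, -5.07461556e-04]), 'wrist_force': array([-0.11037795, -0.28698273,  0.56364513]), 'torque': array([-0.0266876 ,  0.0366362 ,  0.04621265]), 'finger_force': 0.0, 'opening': 0.9986156644519545}
```

View pics/side0.png

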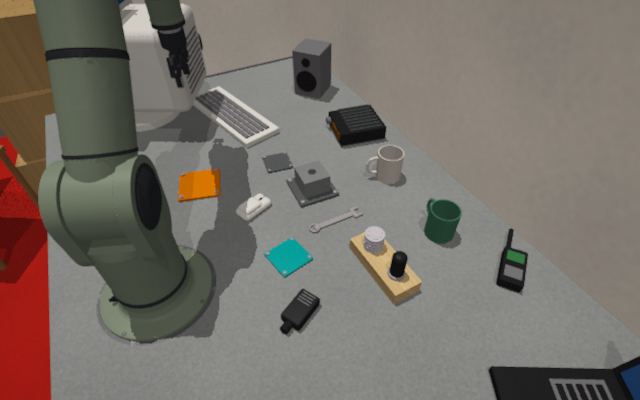

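View pics/top0.png

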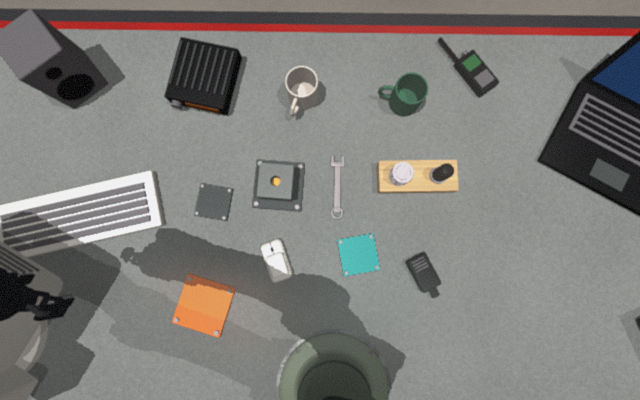

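Candidates, top view:
- **Foot:** grey foot with block and hole (278,183), small dark grey plate (214,201), orange plate (204,305), turquoise plate (359,254). I choose (278,183), the larger grey one.
- **Antenna:** black round-topped stub (443,173), silver finned load (402,173), radios (423,270) and (475,70). I choose (443,173).

I'll check both in one close crop.

```bash
cat > h.py <<'E'
import cv2,numpy as np
from rig import *
def ray(n,u,v):
    c=get_calibration(n);V=np.array(c["view"]);R=V[:3,:3]
    o=-R.T@V[:3,3]; d=R.T@np.array([(u-c["cx"])/c["fx"],(v-c["cy"])/c["fy"],1]); return o,d/np.linalg.norm(d)
def plane(n,u,v,z):
    o,d=ray(n,u,v); return o+d*(z-o[2])/d[2]
def proj(n,p):
    c=get_calibration(n);q=(np.array(c["view"])@np.r_[p,1])[:3]
    return np.array([c["fx"]*q[0]/q[2]+c["cx"],c["fy"]*q[1]/q[2]+c["cy"]])
def cross(a,b):
    (o,d),(p,e)=ray(*a),ray(*b)
    s=np.linalg.lstsq(np.c_[d,-e],p-o,rcond=None)[0]; x,y=o+s[0]*d,p+s[1]*e
    return (x+y)/2,np.linalg.norm(x-y)
E
python3 - <<'E'
from h import *
t=cv2.imread("pics/top0.png");s=cv2.imread("pics/side0.png")
def crop(i,x,y,w,h): return cv2.resize(i[y:y+h,x:x+w],None,fx=400/w,fy=400/w,interpolation=cv2.INTER_CUBIC)
a=np.hstack([crop(t,245,150,80,60),crop(t,375,140,80+20,75)]); b=np.hstack([crop(s,275,145,80,60),crop(s,345,220,100,75)])
cv2.imwrite("pics/crop.png",np.vstack([a,b]))
hsv=cv2.cvtColor(t,cv2.COLOR_BGR2HSV)
# rack
m=cv2.inRange(hsv,(10,60,100),(30,255,255)); m[:140]=0;m[220:]=0;m[:,:350]=0
c=max(cv2.findContours(m,0,1)[0],key=cv2.contourArea); r=cv2.minAreaRect(c);print("rack",r,[plane("top",*q,40).round(1) for q in cv2.boxPoints(r)])
# brass
m=cv2.inRange(hsv,(10,100,80),(30,255,255)); m[:165]=0;m[200:]=0;m[:,:260]=0;m[:,295:]=0
ys,xs=np.nonzero(m);print("brass",xs.mean(),ys.mean(),len(xs),plane("top",xs.mean(),ys.mean(),45))
print("cam",ray("top",0,0)[0], ray("side",0,0)[0])
# black body in both views
for n,i,(x,y,w,h) in(("top",t,(425,155,35,35)),("side",s,(385,243,30,45))):
    m=cv2.inRange(i[y:y+h,x:x+w],(0,0,0),(45,45,45));k,l,st,ce=cv2.connectedComponentsWithStats(m)
    j=1+np.argmax(st[1:,4]);print(n,st[j]+[x,y,0,0,0],ce[j]+[x,y])
E
```

```text
rack ((417.5, 176.0), (32.0, 81.0), 90.0) [array([ 578.4, -102.2,   40. ]), array([ 582.2, -309.6,   40. ]), array([ 499.3, -308. ,   40. ]), array([ 495.3, -102.5,   40. ])]
brass 275.6166666666667 180.98333333333332 60 [518.02134595 156.73313201  45.        ]
cam [370.13583401  39.40570234 978.51991074] [ 125.781131   -660.75123366  840.20200077]Traceback (most recent call last):
  File "<stdin>", line 17, in <module>
    return _wrapfunc(a, 'argmax', axis=axis, out=out, **kwds)
    return bound(*args, **kwds)
ValueError: attempt to get argmax of an empty sequence
```

View pics/crop.png

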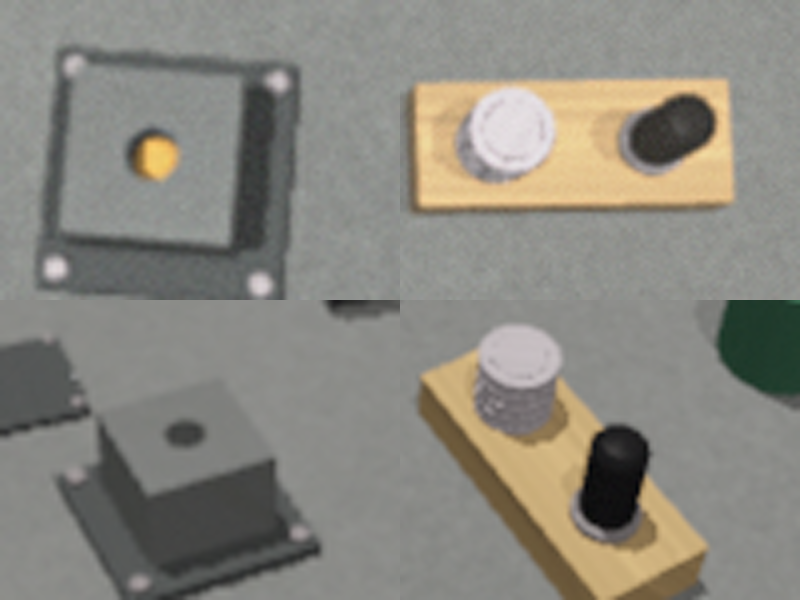

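The crop confirms both picks: the grey block has a round hole at about (275.5,180.7) in the top view and (312,171) in the side view. The black round-topped stub has its top at (447,169) and its flange near (437,174). The finned load is left alone.

```bash
python3 - <<'E'
from h import *
T=lambda x,y:(x/5+245-.4,y/5+150-.4)
C=np.array([plane("top",*T(*q),70)[:2] for q in((75,62),(245,75),(232,247),(62,233))]);print(C.round(1),C.mean(0)); 
print("yaw",np.degrees(np.arctan2(*(C[0]-C[3])[::-1])),np.degrees(np.arctan2(*(C[1]-C[2])[::-1])))
print("hole top",plane("top",*T(154,155),70),"side",plane("side",275+185/5-.4,145+133/5-.4,70),cross(("top",*T(154,155)),("side",275+37-.4,145+26.2)))
print("ant top z99",plane("top",447.1,168.9,99))
g=lambda n:cv2.cvtColor(cv2.imread(f"pics/{n}0.png"),cv2.COLOR_BGR2HSV)
for n,(x,y,w,h) in(("top",(428,155,32,35)),("side",(385,243,30,45))):
    v=g(n)[y:y+h,x:x+w,2];m=(v<85).astype('u1');k,l,st,ce=cv2.connectedComponentsWithStats(m)
    j=1+np.argmax(st[1:,4]);print(n,st[j]+[x,y,0,0,0],ce[j]+[x,y])
    ys,xs=np.nonzero(l==j)
    if n=="side":
        tp=(ce[j]+[x,y]);
        q=[(xs[ys==r].mean()+x,r+y,(ys==r).sum()) for r in range(ys.min(),ys.max()+1)];print(q[0],q[-1])
# body mid axis at z~81 (46..117)
    print(plane(n,*(ce[j]+[x,y]),81))
for p in([538,-255,99],[538,-255,46],[538,-255,81]): print(p,proj("top",p),proj("side",p))
E
```

```text
[[561.3 195.3]
 [556.3 110. ]
 [469.8 114.1]
 [475.1 198.5]] [515.60171001 154.45579295]
yaw -2.1560982990248476 -2.6868467746617903
hole top [515.0140102  154.16180147  70.        ] side [514.73200053 155.73687079  70.        ] (array([514.40107789, 154.11342277,  71.44252329]), np.float64(0.8065955049057565))
ant top z99 [ 546.65300333 -261.250663     99.        ]
top [433 164  20  17 245] [442.55510204 172.14693878]
[ 541.98916403 -256.19982901   81.        ]
side [390 251  18  27 347] [398.13544669 264.0259366 ]
(np.float64(398.5), 251, np.int64(4)) (np.float64(398.0), 277, np.int64(5))
[ 540.06517374 -259.06680043   81.        ]
[538, -255, 99] [444.53978492 172.40652342] [397.46379197 258.61465838]
[538, -255, 46] [437.58483271 176.20358131] [394.50823082 271.53637464]
[538, -255, 81] [442.08697326 173.74563656] [396.4329291  263.12159187]
```

move_arm(plan=[[27.66,-82.43,0,0,0,-65,8.5],[27.66,-82.43,0,0,0,-65,8.5],[27.66,-82.43,0,0,0,-65,8.5],[27.66,-82.43,0,0,0,-65,8.5],[27.66,-82.43,0,0,0,-65,8.5],[27.66,-82.43,0,0,0,-65,8.5],[27.66,-82.43,0,0,0,-65,8.5],[27.66,-82.43,0,0,0,-65,8.5]], squeeze=60)

```text
clock: 0.77
tool_pos: [370.5, 248.3, 195.2]
ee_rot: [-0.0, 0.66, 0.751, 0.0]
wrist_force: [1.1, 0.1, 0.5]
opening: 0.997
finger_force: 0.0
```

move_arm(plan=[[17.05,-50.63,0,0,0,-7.6,8.5],[17.05,-50.63,0,0,0,-7.6,8.5],[17.05,-50.63,0,0,0,-7.6,8.5],[17.05,-50.63,0,0,0,-7.6,8.5],[17.05,-50.63,0,0,0,-7.6,8.5],[17.05,-50.63,0,0,0,-7.6,8.5],[17.05,-50.63,0,0,0,-7.6,8.5],[17.05,-50.63,0,0,0,-7.6,8.5]])

```text
clock: 1.43
tool_pos: [476.9, -67.6, 195.2]
ee_rot: [-0.0, 0.707, 0.708, 0.0]
wrist_force: [1.1, 0.6, 0.4]
opening: 0.993
finger_force: 0.0
```

move_arm(plan=[[5.5,-17.3,0,0,0,0,8.5],[5.5,-17.3,0,0,0,0,8.5],[5.5,-17.3,0,0,0,0,8.5],[5.5,-17.3,0,0,0,0,8.5],[5.5,-17.3,0,0,0,0,8.5],[5.5,-17.3,0,0,0,0,8.5]])

```text
clock: 1.93
tool_pos: [531.5, -243.0, 194.7]
ee_rot: [0.0, 0.708, 0.706, -0.001]
wrist_force: [-0.1, 0.8, 1.0]
opening: 0.996
finger_force: 0.0
```

move_arm(plan=[[0.95,-1.5,0,0,0,0,8.5],[0.95,-1.5,-3,0,0,0,8.5],[0.95,-1.5,-5,0,0,0,8.5],[0.95,-1.5,-5,0,0,0,8.5]])

```text
clock: 2.27
tool_pos: [539.5, -252.1, 141.6]
ee_rot: [-0.003, 0.706, 0.708, -0.001]
wrist_force: [-0.1, -0.8, -0.4]
opening: 0.998
finger_force: 0.0
```

```bash
python3 - <<'E'
from h import *
i=grab_frame("side");s=state();print(s["tool_pos"])
cv2.imwrite("pics/s1.png",cv2.resize(i[170:310,320:480],None,fx=4,fy=4,interpolation=cv2.INTER_CUBIC))
p=s["tool_pos"];
for z in(117,99,p[2]):print(((proj("side",[p[0],p[1],z])-[320,170])*4).round())
E
```

```text
[ 540.28137282 -252.61622503  143.79287716]
[315. 332.]
[311. 350.]
[321. 303.]
```

View pics/s1.png

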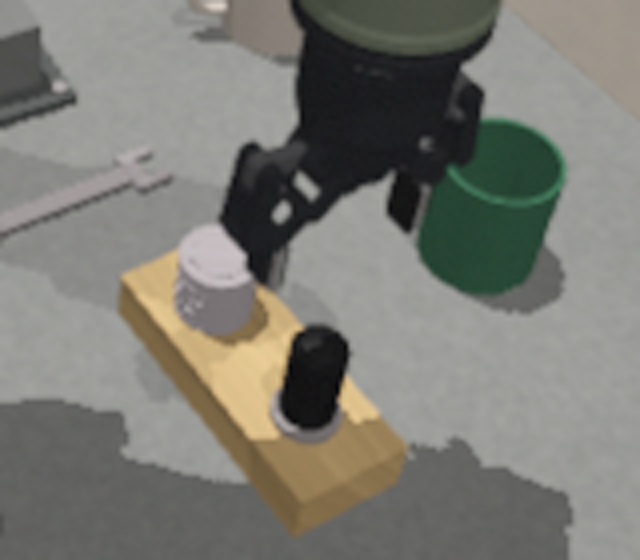

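The open fingers straddle the stub, whose top is at crop pixel (320,325). The TCP sits about 5 mm short in y, so I'll correct that and go down.

move_arm(plan=[[0.05,-0.45,-3,0,0,0,8.5],[0.05,-0.45,-6,0,0,0,8.5],[0.05,-0.45,-8.6,0,0,0,8.5],[0.05,-0.45,-8.6,0,0,0,8.5],[0.05,-0.45,-8.6,0,0,0,8.5]])

```text
clock: 2.73
tool_pos: [541.9, -258.0, 60.1]
ee_rot: [-0.0, 0.707, 0.708, -0.0]
wrist_force: [-0.4, -0.2, 0.8]
opening: 0.997
finger_force: 0.0
```

```bash
python3 -c "
from h import *
s=state();print(s['tool_pos'],s['wrist_force'])"
```

```text
[ 541.91984265 -257.97380866   60.05668905] [-0.3988651  -0.18978589  0.75258818]
```

Good position. Close.

move_arm(plan=[[0,0,0,0,0,0,3],[0,0,0,0,0,0,3],[0,0,0,0,0,0,3],[0,0,0,0,0,0,3],[0,0,0,0,0,0,3],[0,0,0,0,0,0,3]], squeeze=60)

```text
clock: 3.23
tool_pos: [542.3, -258.4, 60.5]
ee_rot: [0.001, 0.707, 0.708, 0.0]
wrist_force: [-2.8, 2.0, 15.0]
opening: 0.386
finger_force: 58.4
```

move_arm(plan=[[0,0,0,0,0,0,3],[0,0,0,0,0,0,3],[0,0,0,0,0,0,3],[0,0,0,0,0,0,3]])

```text
clock: 3.57
tool_pos: [542.3, -258.4, 60.5]
ee_rot: [0.001, 0.707, 0.708, 0.0]
wrist_force: [-4.2, 1.9, 15.2]
opening: 0.381
finger_force: 58.4
```

move_arm(plan=[[0,0,0.5,0,0,0,3],[0,0,1.5,0,0,0,3],[0,0,3.5,0,0,0,3],[0,0,6,0,0,0,3],[0,0,9,0,0,0,3],[0,0,11,0,0,0,3],[0,0,11,0,0,0,3],[0,0,11,0,0,0,3]], squeeze=100)

```text
clock: 4.23
tool_pos: [542.3, -258.2, 170.5]
ee_rot: [0.001, 0.707, 0.708, 0.001]
wrist_force: [0.0, 0.3, -3.6]
opening: 0.37
finger_force: 84.9
```

move_arm(plan=[[-0.3,4,0,0,0,0,3],[-0.6,8,0,0,0,0,3],[-0.8,12,0,0,0,0,3],[-1.1,16,0,0,0,0,3],[-1.4,20,0,0,0,0,3],[-1.6,24,0,0,0,0,3],[-1.9,28,0,0,0,0,3],[-2.1,32,0,0,0,0,3]])

```text
clock: 4.9
tool_pos: [519.5, 63.7, 168.4]
ee_rot: [-0.0, 0.707, 0.708, -0.001]
wrist_force: [2.7, 0.6, -1.3]
opening: 0.371
finger_force: 84.9
```

move_arm(plan=[[-0.3,4,0,0,0,0,3],[-0.6,7.5,0,0,0,0,3],[-0.65,9.3,0,0,0,0,3],[-0.65,9.3,0,0,0,0,3],[-0.65,9.3,0,0,0,0,3],[-0.65,9.3,0,0,0,0,3]])

```text
clock: 5.4
tool_pos: [514.0, 153.9, 168.6]
ee_rot: [-0.0, 0.707, 0.707, -0.001]
wrist_force: [-0.1, -0.3, -1.2]
opening: 0.369
finger_force: 84.9
```

```bash
python3 - <<'E'
from h import *
i=grab_frame("side");t=grab_frame("top");s=state();print(s["tool_pos"],s["wrist_force"],s["torque"],s["ee_rot"])
cv2.imwrite("pics/s2raw.png",i)
a=cv2.resize(i[100:210,260:370],None,fx=5,fy=5,interpolation=cv2.INTER_CUBIC)
cv2.imwrite("pics/s2.png",a)
p=s["tool_pos"]
# expected: pin end is 58.5 below TCP, flange underside 20.5 below, hole
for z in(p[2]-58.5,p[2]-20.5,p[2]-14.5):print(((proj("side",[p[0],p[1],z])-[260,100]+.4)*5).round(1))
print(proj("side",p+[0,1,0])-proj("side",p),proj("side",p+[1,0,0])-proj("side",p))
E
```

```text
[514.28705777 153.60628681 168.95515355] [-0.09439357 -0.23958637 -2.0453557 ] [-0.03034682 -0.06197606  0.01409756] [ 2.64113354e-05  7.07214861e-01  7.06998581e-01 -3.82216632e-04]
[259.5 308.7]
[258.1 257.9]
[257.8 249.7]
[-0.15412417 -0.1846402 ] [ 0.30971499 -0.09807676]
```

View pics/s2.png

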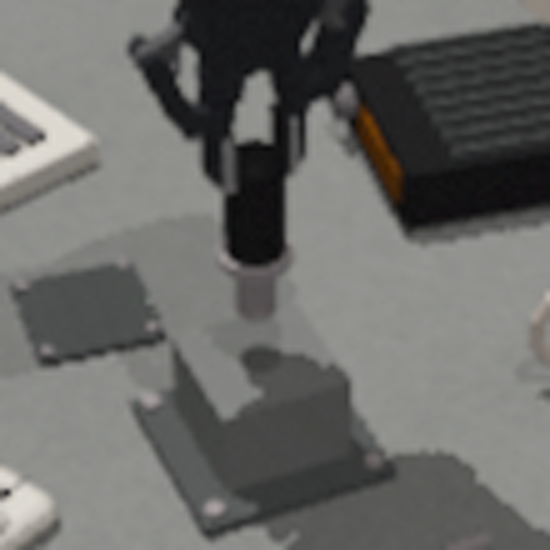

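The held stub's pin end is at crop (256,306) and the hole at (261,357). That suggests roughly +2.5 mm in x. I'll sharpen this with centroids.

```bash
python3 - <<'E'
from h import *
s=cv2.imread("pics/side0.png",0).astype(float);t=cv2.imread("pics/top0.png").astype(float);r=cv2.imread("pics/s2raw.png",0).astype(float)
# hole in side0, weight by darkness
w=s[166:177,304:320];print(w.astype(int))
b=np.median(np.r_[w[0],w[-1]]);m=np.clip(b-w-12,0,None);yy,xx=np.mgrid[166:177,304:320];hs=((xx*m).sum()/m.sum(),(yy*m).sum()/m.sum())
print("hole side",hs,plane("side",*hs,70))
d=np.abs(t-np.median(t[172:190,262:288].reshape(-1,3),0)).sum(2);w=d[173:189,268:284];m=np.clip(w-30,0,None)>0
yy,xx=np.mgrid[173:189,268:284];ht=(xx[m].mean(),yy[m].mean());print("hole top",ht,m.sum(),plane("top",*ht,70))
print(r[150:168,303:320].astype(int))
E
```

```text
[[127 127 127 126 127 127 127 128 128 127 127 127 127 126 126 126]
 [128 128 128 127 127 127 127 128 128 128 127 127 127 126 126 126]
 [127 126 126 127 127 127 122 116 118 119 124 127 126 126 126 126]
 [125 125 126 126 121 111  97  87  87  92 105 117 124 127 127 126]
 [126 126 126 123 102  73  65  66  64  62  68  93 119 127 126 126]
 [127 127 126 114  83  64  65  66  65  65  62  80 115 127 127 127]
 [128 127 128 118  87  64  66  66  65  65  63  84 116 127 127 126]
 [128 128 128 128 107  79  74  70  66  75  86 109 125 128 128 127]
 [128 128 128 128 122 111 104 102  98 107 117 125 129 128 128 128]
 [129 128 128 129 128 128 127 127 127 128 129 128 128 129 128 128]
 [128 128 128 129 129 128 127 127 127 128 128 128 129 128 129 128]]
hole side (np.float64(311.5420054200542), np.float64(171.32384823848238)) [514.31300855 155.29674135  70.        ]
hole top (np.float64(275.02912621359224), np.float64(180.32038834951456)) 103 [515.69926199 155.10802237  70.        ]
[[134 131  87  15  17  16  17  16  18  17  16  15  15  48  90 121 139]
 [128 149 129  61  15  17  19  16  19  18  17  16  31  77
[... 450 characters left out ...]
127 119  94  79  81  81  80  81  79  85 114 127 127 127 137]
 [128 128 127 118  94  79  80  81  82  81  80  83 114 126 127 130 140]
 [126 128 126 119  96  78  80  82  81  80  79  83 112 127 128 134 140]
 [127 128 128 122  97  78  80  82  82  82  80  82 112 128 131 131 134]
 [127 127 129 126 106  84  82  83  87  86  82  93 120 131 131 130 132]
 [126 126 127 126 116 101  89  89  92  92  95 109 126 131 132 131 132]
 [122 121 120 117 115 113 106 103 104 106 109 114 122 129 131 131 131]
 [117 115 116 114 115 115 115 115 115 116 114 115 116 125 130 130 130]
 [118 117 116 115 116 115 115 115 115 116 116 115 116 125 130 130 130]
 [117 117 116 116 116 116 117 116 117 117 116 116 116 125 131 130 130]]
```

move_arm(plan=[[0.14,0.1,-1.5,0,0,0,3],[0.14,0.1,-3,0,0,0,3],[0.14,0.1,-3.6,0,0,0,3],[0.14,0.1,-3.7,0,0,0,3],[0.14,0.1,-3.7,0,0,0,3],[0.14,0.1,-3.7,0,0,0,3]])

```text
clock: 6.0
tool_pos: [516.1, 155.6, 132.8]
ee_rot: [0.0, 0.707, 0.707, 0.0]
wrist_force: [-0.6, 0.6, -2.2]
opening: 0.372
finger_force: 84.9
```

move_arm(plan=[[0,0,-0.1,0,0,0,3],[0,0,-0.2,0,0,0,3],[0,0,-0.3,0,0,0,3],[0,0,-0.35,0,0,0,3],[0,0,-0.35,0,0,0,3]])

```text
clock: 6.42
tool_pos: [515.7, 155.9, 128.7]
ee_rot: [-0.0, 0.707, 0.708, -0.0]
wrist_force: [0.4, -0.4, -2.1]
opening: 0.37
finger_force: 84.9
```

move_arm(plan=[[0,0,-0.05,0,0,0,3],[0,0,-0.1,0,0,0,3],[0,0,-0.15,0,0,0,3],[0,0,-0.15,0,0,0,3],[0,0,-0.15,0,0,0,3]])

```text
clock: 6.83
tool_pos: [515.8, 155.9, 127.1]
ee_rot: [0.0, 0.707, 0.708, -0.0]
wrist_force: [0.6, -0.8, -2.9]
opening: 0.371
finger_force: 84.9
```

move_arm(plan=[[0,0,-0.05,0,0,0,3],[0,0,-0.1,0,0,0,3],[0,0,-0.15,0,0,0,3],[0,0,-0.15,0,0,0,3],[0,0,-0.15,0,0,0,3]])

```text
clock: 7.25
tool_pos: [515.7, 155.8, 125.7]
ee_rot: [-0.0, 0.707, 0.708, -0.0]
wrist_force: [0.0, 0.0, -2.0]
opening: 0.374
finger_force: 84.9
```

move_arm(plan=[[0,0,-0.07,0,0,0,3],[0,0,-0.15,0,0,0,3],[0,0,-0.22,0,0,0,3],[0,0,-0.3,0,0,0,3],[0,0,-0.3,0,0,0,3],[0,0,-0.3,0,0,0,3]])

```text
clock: 7.75
tool_pos: [515.7, 155.9, 122.6]
ee_rot: [-0.0, 0.707, 0.708, -0.0]
wrist_force: [0.7, -0.3, -2.8]
opening: 0.374
finger_force: 84.9
```

No top-face contact down to a pin height of 64 mm, so the pin is in the hole. Continuing down while watching side forces.

move_arm(plan=[[0,0,-0.2,0,0,0,3],[0,0,-0.4,0,0,0,3],[0,0,-0.6,0,0,0,3],[0,0,-0.8,0,0,0,3],[0,0,-0.8,0,0,0,3]])

```text
clock: 8.17
tool_pos: [515.5, 155.8, 114.2]
ee_rot: [-0.0, 0.707, 0.708, -0.0]
wrist_force: [-0.9, -0.6, -2.8]
opening: 0.37
finger_force: 84.9
```

move_arm(plan=[[0,0,-0.2,0,0,0,3],[0,0,-0.4,0,0,0,3],[0,0,-0.6,0,0,0,3],[0,0,-0.8,0,0,0,3],[0,0,-0.8,0,0,0,3]])

```text
clock: 8.58
tool_pos: [515.6, 155.8, 106.3]
ee_rot: [-0.0, 0.707, 0.708, -0.0]
wrist_force: [0.3, -0.2, -2.7]
opening: 0.374
finger_force: 84.9
```

move_arm(plan=[[0,0,-0.15,0,0,0,3],[0,0,-0.3,0,0,0,3],[0,0,-0.45,0,0,0,3],[0,0,-0.6,0,0,0,3],[0,0,-0.6,0,0,0,3]])

```text
clock: 9.0
tool_pos: [515.9, 155.9, 100.7]
ee_rot: [0.0, 0.707, 0.708, 0.0]
wrist_force: [-0.8, -1.2, 1.0]
opening: 0.373
finger_force: 85.3
```

move_arm(plan=[[0,0,-0.15,0,0,0,3],[0,0,-0.3,0,0,0,3],[0,0,-0.45,0,0,0,3],[0,0,-0.6,0,0,0,3],[0,0,-0.75,0,0,0,3],[0,0,-0.75,0,0,0,3]])

```text
clock: 9.5
tool_pos: [515.9, 155.9, 93.2]
ee_rot: [0.0, 0.707, 0.708, 0.0]
wrist_force: [-0.2, -0.9, 2.1]
opening: 0.367
finger_force: 85.4
```

move_arm(plan=[[0,0,-0.1,0,0,0,3],[0,0,-0.2,0,0,0,3],[0,0,-0.25,0,0,0,3],[0,0,-0.3,0,0,0,3],[0,0,-0.3,0,0,0,3]])

```text
clock: 9.92
tool_pos: [516.0, 155.8, 90.8]
ee_rot: [0.0, 0.707, 0.707, 0.0]
wrist_force: [-3.5, -1.7, 13.6]
opening: 0.37
finger_force: 86.8
```

move_arm(plan=[[0,0,-0.05,0,0,0,3],[0,0,-0.1,0,0,0,3],[0,0,-0.1,0,0,0,3]])

```text
clock: 10.17
tool_pos: [516.1, 155.9, 90.6]
ee_rot: [-0.0, 0.707, 0.707, 0.001]
wrist_force: [-9.7, -3.4, 33.3]
opening: 0.369
finger_force: 89.0
```

Stiff stop at 90.6, as predicted for flush (90.5). A quick look before releasing.

```bash
python3 - <<'E'
from h import *
i=grab_frame("side");print(state()["wrist_force"],state()["tool_pos"])
cv2.imwrite("pics/s3.png",cv2.resize(i[120:210,265:355],None,fx=6,fy=6,interpolation=cv2.INTER_CUBIC))
E
```

```text
[-9.19061397 -3.46017109 33.5558412 ] [516.07813931 155.87901072  90.65056382]
```

View pics/s3.png

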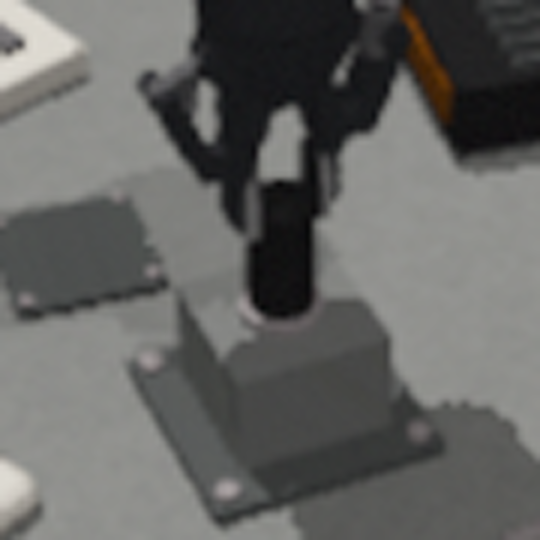

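The flange, at crop (280,312), sits on the block's top with no gap visible. I'll ease off slightly, open and retreat.

move_arm(plan=[[0,0,0.05,0,0,0,3],[0,0,0.05,0,0,0,8.5],[0,0,0.05,0,0,0,8.5],[0,0,0.05,0,0,0,8.5],[0,0,0.05,0,0,0,8.5],[0,0,0.05,0,0,0,8.5],[0,0,0.05,0,0,0,8.5],[0,0,0.05,0,0,0,8.5]])

```text
clock: 10.88
tool_pos: [515.7, 155.9, 89.6]
ee_rot: [-0.0, 0.707, 0.708, -0.0]
wrist_force: [0.0, 0.3, 0.2]
opening: 0.992
finger_force: 0.0
```

move_arm(plan=[[0,0,0,0,0,0,8.5],[0,0,1,0,0,0,8.5],[0,0,3,0,0,0,8.5],[0,0,6,0,0,0,8.5],[0,0,9,0,0,0,8.5],[0,0,12,0,0,0,8.5],[0,0,14,0,0,0,8.5],[0,0,14,0,0,0,8.5]])

```text
clock: 11.55
tool_pos: [517.4, 156.2, 234.3]
ee_rot: [0.001, 0.707, 0.707, 0.003]
wrist_force: [1.4, 0.4, -1.0]
opening: 0.995
finger_force: 0.0
```

```bash
python3 - <<'E'
from h import *
i=grab_frame("side");print(state()["wrist_force"],state()["opening"])
cv2.imwrite("pics/s4.png",cv2.resize(i[120:310,265:475],None,fx=3,fy=3,interpolation=cv2.INTER_CUBIC))
for z in(70,76,147):print(proj("side",[515.5,155,z]))
E
```

```text
[-0.15635723  0.50013513 -0.80259007] 0.9962182287542604
[311.93032705 171.261952  ]
[311.88948596 169.76649181]
[311.38268298 151.20911057]
```

View pics/s4.png

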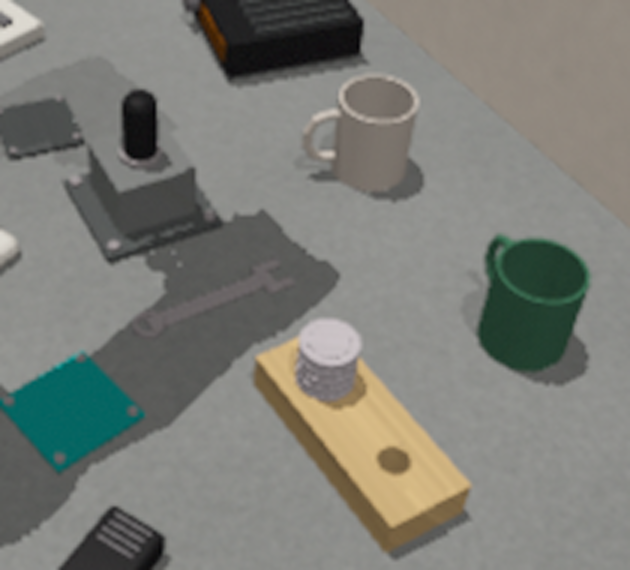

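The antenna stands upright at crop (140,125), with its flange on the block. The load, mugs and spanner are where they were.

```bash
python3 -c "
from rig import *
print(hand_in())"
```

```text
the job is handed in; nothing more can be done
None
```

The antenna is pressed into the foot, upright, with its flange on the block and no gap visible in the camera view. The gripper has let go and withdrawn, the dummy load, mugs and spanner look undisturbed, and I handed the job in at about 12 s.

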